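# Mirror the decorating row onto the other rack

## Task

The next potter at this bench is left-handed: move the four decorating pieces from the full rack to the empty rack in reverse order, so that the piece at the left end goes to the right end, the second from the left becomes second from the right, and so on, as you see them from the robot. Set each one upright in the middle of its own plaster pad, without letting any of them topple on the way.

Things in the scene. Friction and masses are not known exactly. Their poses are not given: they have to be found in the camera images.
- full_rack: rack holding the row at the start: dark reddish-brown board 90 (x) x 350 (y) x 12 mm, fixed, a 12 mm thick, 24 mm high batten across each short end, four square white plaster pads in a row. Origin: centre of its underside, on the table; y along the row to the robot's left (within 0.1 rad), x away from the robot, z up. Pad centres at x 0, y +123, +41, -41, -123 mm; pad tops 15 mm above the origin
- empty_rack: rack that is empty at the start: same build, size, axes and origin as the full rack, of pale wood, fixed, with four 76 mm square white plaster pads centred at x 0, y +123, +41, -41, -123 mm, tops 15 mm above the origin. Either rack may be the one nearer to the robot; they lie roughly parallel
- oxide_bottle: small amber bottle with a black cap, upright, 38 mm diameter, 76 mm tall (straight body up to about 50 mm, cap 24 mm diameter), 0.05 kg. Origin: centre of its underside; z up through its axis; its yaw is of no account. Starts upright on one of the full rack's four pads (any order), within about 6 mm of the pad's centre. Hold it from above, fingers across the row, at or above 20 mm over its underside
- pad_oxide_bottle: the square plaster pad (76 mm square, 3 mm thick, fixed to the full rack) on which the oxide bottle stands at the start; it stays there and so marks the place that this piece came from. Origin: centre of its underside, 12 mm above the table.
- tube_offcut: short open dark clay tube standing on end, leather-hard and rigid, 53 mm outer diameter, 50 mm tall, 0.09 kg. Origin: centre of its underside; z up through its axis; its yaw is of no account. Starts upright on one of the full rack's four pads (any order), within about 6 mm of the pad's centre. Hold it from above, fingers across the row, at or above 20 mm over its underside
- pad_tube_offcut: the square plaster pad (76 mm square, 3 mm thick, fixed to the full rack) on which the tube offcut stands at the start; it stays there and so marks the place that this piece came from. Origin: centre of its underside, 12 mm above the table.
- sprig_mould: solid round brownish mould, a plain disc 66 mm in diameter, 34 mm tall, 0.17 kg. Origin: centre of its underside; z up through its axis; its yaw is of no account. Starts upright on one of the full rack's four pads (any order), within about 6 mm of the pad's centre. Hold it from above, fingers across the row, at or above 20 mm over its underside
- pad_sprig_mould: the square plaster pad (76 mm square, 3 mm thick, fixed to the full rack) on which the sprig mould stands at the start; it stays there and so marks the place that this piece came from. Origin: centre of its underside, 12 mm above the table.
- round_cutter: round open tin cutter, a thin-walled grey metal ring with a rolled rim, 66 mm outer diameter, 35 mm tall, 0.04 kg. Origin: centre of its underside; z up through its axis; its yaw is of no account. Starts upright on one of the full rack's four pads (any order), within about 6 mm of the pad's centre. Hold it from above, fingers across the row, at or above 20 mm over its underside
- pad_round_cutter: the square plaster pad (76 mm square, 3 mm thick, fixed to the full rack) on which the round cutter stands at the start; it stays there and so marks the place that this piece came from. Origin: centre of its underside, 12 mm above the table.
Things that resemble listed ones, but are neither listed nor needed, are in the scene too. What is shaped like the oxide_bottle but red is not meant. Leave any turquoise look-alike of the tube_offcut alone.

How it is judged:
By the outcome, as a careful person would: the job done as asked, in the order asked, and still so for the second after the job is handed in, with the robot touching nothing.
It also fails if it takes over 104 s, if anything falls off the work surface, if the arm or the gripper's body presses on something with over 40 N, if the wrist force passes 120 N, or if a joint passes its speed limit or range.

## Robot

A 7-joint arm with a two-finger parallel gripper is mounted at the origin on a cart in front of the work surface, level with it; the furniture and walls round the work are solid. World frame = base frame: x ahead of the robot, y to its left, z up, the work surface at z = 0. Lengths are in m, angles in rad, forces in N, time in s.
With the tool pointing down it reaches from about 0.425 to 0.875 m from the base axis. Payload 8.4 kg.
Tool frame: the origin (TCP) lies between the finger pads; the fingertips stand 11 mm ahead of it and the grasp point (between the pads) lies 8 mm behind it; z points along the fingers, y is the direction in which the jaws open and shut (so a half turn about z gives the same grasp; the last joint's range is limited). The gripper opens to 87 mm and grips with 3 to 60 N. Pads are 19 mm wide; open, the fingers measure 117 mm over their backs; the gripper's body (75 mm by 190 mm) begins 51 mm behind the grasp point.
Start: joints at [1.143, 0.333, 0.04, 1.465, -0.013, 1.343, -0.059], TCP at [0.21, -0.615, 0.234] pointing down, gripper open.
Joint ranges: [-2.58, 2.58], [-0.38, 2.09], [-1.3, 1.39], [0.25, 2.4], [-1.5, 4.64], [0.08, 2.09], [-2.65, 2.65]. Speed limits (rad/s): [2.22, 2.22, 2.79, 2.79, 3.14, 3.14, 3.14].

## Interface

Orientations are given as a rotation vector (axis times angle).
In Python, from bench import status, optics, workorder gives the robot as it stands.
- The arm moves only by the tool step_arm, never from a script. Its argument "increments" is one flat list of numbers, 7 for each row, row after row: the shift along the world's x, y, z in mm, then the turn, a rotation vector about the world's x, y, z in rad, then the finger opening in mm, from 0 to 87. A call has 1 to 8 rows; each row is the pose to reach, as a shift and turn from the pose measured when the call began; what a row does not reach only later rows make up. A row lasts 1/12 s, in which the tool goes at most 41.7 mm and 7.16 degrees, less where a joint would pass 70% of its speed; a pose out of reach is approached as far as the arm can. A call with a gripper value outside its range is refused whole. The fingers move at their own pace and stop on an object; "newtons" is the grip in N (left out, the last holds). Time passes only in rows, so rows that repeat a pose let the fingers close. It gives the time, the measured TCP pose, the force and the opening at its end, in the units of the state.
- status.sense(): the state, without advancing time (a new reading comes with each control period).
- optics.get_image(name): name is "side" or "top" or "wrist"; returns a dict with "frame" (400x640x3 uint8, red, green, blue), "fovy" (degrees; the focal length in pixels is half the picture's height over the tangent of half this angle, whatever the lens; pixels are square), "cx", "cy" (the principal point, pixels), "k1" (the pictures are not rectified: a ray, as slopes to the right and down, at radius r is drawn at 1 + k1 r^2 times it, then the intrinsics apply), "extrinsics" (4x4, takes a point from camera to world coordinates). Camera axes: x right, y up, looking along -z (the intrinsics and any distortion apply to the point x, -y, -z); pixel columns grow to the right and rows downward; lengths in m; the calibration is good to about 2 mm. A picture is of the moment at which its call begins. There is no depth.
- workorder.close_job(): hands the job in, once; it reports no verdict.
The state is a dict: "t": time; "qpos": joint angles; "joint_velocities": joint speeds; "joint_efforts": joint torques, N m; "ee_pos": TCP position; "eef_rot": TCP orientation; "ft_force": force on the tool from outside, world axes, zero at the start; "torque": the same for the moment, N m; "grip_width": opening from 0.0 (shut) to 1.0 (fully open).
Only numpy, scipy, OpenCV 4.12 (cv2) and the standard library are available. Lean on these libraries where they do the work, as an engineer would, in place of code of your own. Each camera call takes 0.05 s, during which the arm holds its last target. There are 200 camera calls.

## Working session

There is one attempt and no reset: what is moved stays moved. The work goes in short steps, Python scripts to look and compute and a tool call to move; the robot and the scene stay as the last step left them, time stands still between calls to the robot, and variables do not carry over. Pictures are saved under pics/ and viewed, on a budget of 14 in all, crops included, one or two more only if the job needs it, and the job is handed in when it is done.

Besides the shell and the picture viewer there is one more tool, called after "Call:" as a command line: name --argument value ..., lists and objects as JSON in quotes. step_arm: Moves the arm, as the interface text tells. Its arguments: {"type":"object","properties":{"increments":{"type":"array"},"newtons":{"type":"number"}},"required":["increments"]}

```bash
mkdir -p pics; cat > h.py <<'E'
import numpy as np, cv2
from bench import status, optics, workorder
def K(d):
    h,w=d["frame"].shape[:2]; f=h/2/np.tan(np.radians(d["fovy"])/2)
    return f
def ray(d,u,v):
    f=K(d); xd=np.array([(u-d["cx"])/f,(v-d["cy"])/f]); x=xd.copy()
    for _ in range(30): x=xd/(1+d["k1"]*(x@x))
    E=np.array(d["extrinsics"]); return E[:3,3],E[:3,:3]@np.array([x[0],-x[1],-1.])
def onz(d,u,v,z):
    o,r=ray(d,u,v); return o+r*(z-o[2])/r[2]
def proj(d,p):
    E=np.array(d["extrinsics"]); c=E[:3,:3].T@(np.array(p)-E[:3,3]); x=np.array([c[0],-c[1]])/-c[2]
    x=x*(1+d["k1"]*(x@x)); return x*K(d)+[d["cx"],d["cy"]]
def snap(n,f):
    d=optics.get_image(n); cv2.imwrite("pics/"+f,d["frame"][:,:,::-1]); np.save("pics/"+f[:-4]+".npy",d,allow_pickle=True); return d
E
python3 - <<'E'
from h import *
for n in("top","side"):
    d=snap(n,n+"0.png"); print(n,{k:v for k,v in d.items() if k!="frame"})
print(status.sense())
E
```

```text
top {'fovy': 49.25958803622818, 'cx': 318.7161494627102, 'cy': 197.25173629595287, 'k1': -0.08772866631132704, 'extrinsics': array([[ 0.00980031,  0.98193164, -0.18898202,  0.42639412],
       [-0.9992171 ,  0.01686086,  0.03578952,  0.0758707 ],
       [ 0.03832926,  0.18848332,  0.98132813,  1.0303339 ],
       [ 0.        ,  0.        ,  0.        ,  1.        ]])}
side {'fovy': 51.26748907733847, 'cx': 314.3981591591342, 'cy': 196.68061802265004, 'k1': -0.05788116170761529, 'extrinsics': array([[-0.56445717,  0.56715288, -0.59977138,  0.06265439],
       [-0.82531722, -0.37413067,  0.42293939,  0.44373379],
       [ 0.01547842,  0.73373282,  0.67926178,  0.65435391],
       [ 0.        ,  0.        ,  0.        ,  1.        ]])}
{'t': 0.1, 'qpos': array([ 1.14282309,  0.33385724,  0.039841  ,  1.46617851, -0.01338471,
        1.34333027, -0.05846803]), 'joint_velocities': array([-0.00026255, -0.00220882,  0.00063963, -0.00185396,  0.00072324,
        0.00124789,  0.00183501]), 'joint_efforts': array([ 3.38594968e-03, -6.57819486e+01,  1.33947495e+00, -4.04709613e+01,
       -5.98168653e-02,  4.09131800e-02, -1.59309349e-05]), 'ee_pos': array([ 0.2097278 , -0.61479218,  0.23273891]), 'eef_rot': array([-3.09778062e+00, -5.13951036e-01,  5.49394969e-04]), 'ft_force': array([-0.01444333, -0.76604148, -0.32385437]), 'torque': array([-0.02945824, -0.01125396, -0.03037481]), 'grip_width': 1.0005920059259776}
```

View pics/top0.png

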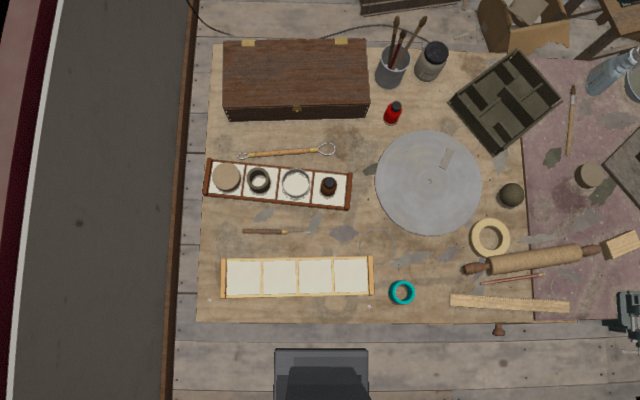

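View pics/side0.png

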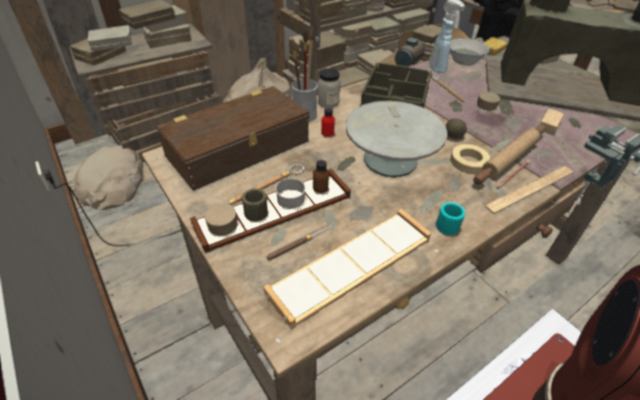

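The top view shows the full rack's row from the left as mould (227,177), tube (258,180), cutter (296,183) and bottle (328,186). The empty pale rack is nearer, at about (298,277). The look-alikes are the turquoise ring (402,292), set against the dark clay tube (258,180), and the red bottle (393,112), set against the amber one (328,186). I'm taking the two on the rack.

```bash
python3 - <<'E'
from h import *
d=np.load("pics/top0.npy",allow_pickle=True).item(); im=d["frame"]
def rect(x0,y0,x1,y1,z):
    m=np.zeros(im.shape[:2],np.uint8); s=im[y0:y1,x0:x1].astype(int)
    m[y0:y1,x0:x1]=((s.min(2)>175)&(s.max(2)-s.min(2)<40))*255
    ys,xs=np.nonzero(m); P=np.array([onz(d,u,v,z)[:2]*1000 for u,v in zip(xs,ys)],np.float32)
    return cv2.minAreaRect(P),len(P)
print("empty",rect(205,245,385,310,.015)); print("full",rect(200,150,360,220,.015))
for n,u,v,z in(("mould",227,176,.049),("tube",259,179,.065),("cut",296,183,.05),("bot",328,182,.091)): print(n,onz(d,u,v,z))
c=cv2.resize(im[145:315,195:425],None,fx=3.4,fy=3.4,interpolation=cv2.INTER_CUBIC); cv2.imwrite("pics/crop1.png",c[:,:,::-1])
E
```

```text
empty (((435.9790954589844, 86.85513305664062), (74.9908218383789, 320.6780090332031), 1.6359373331069946), 4106)
full (((653.1240844726562, 137.34243774414062), (319.1932067871094, 74.4096450805664), 84.87645721435547), 1673)
mould [0.66161255 0.25205724 0.049     ]
tube [0.65206832 0.17642606 0.065     ]
cut [0.64767088 0.092736   0.05      ]
bot [0.64198174 0.02140809 0.091     ]
```

View pics/crop1.png

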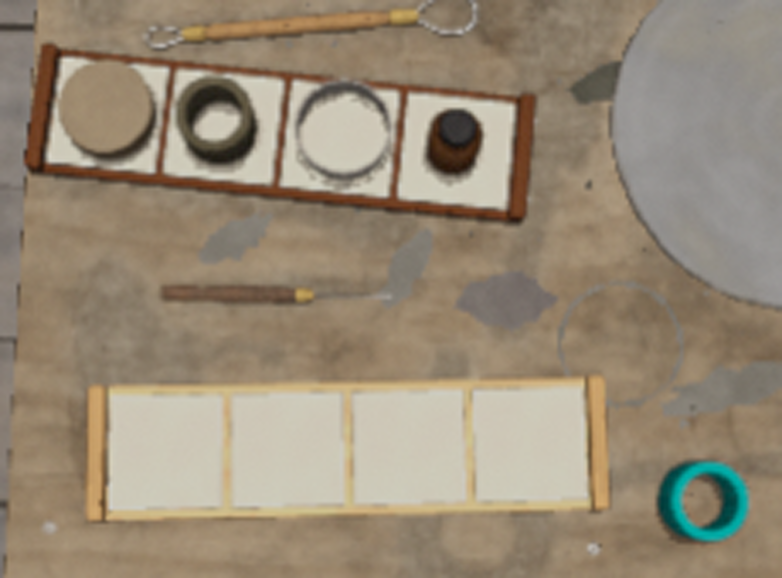

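The crop confirms the amber bottle with a black cap and the dark clay tube, both on the rack. The empty pads take bottle, cutter, tube and mould from left to right. Next I go to a hover above the middle of the full rack.

Call:
step_arm --increments '[37,63,10,0,0,0.1,87,74,125,20,0,0,0.2,87,110,188,30,0,0,0.3,87,147,251,40,0,0,0.385,87,147,251,40,0,0,0.385,87,147,251,40,0,0,0.385,87,147,251,40,0,0,0.385,87,147,251,40,0,0,0.385,87]'

```text
t: 0.77
ee_pos: [0.3619, -0.3567, 0.2741]
eef_rot: [-2.937, -1.112, -0.004]
ft_force: [0.9, 0.4, 0.7]
grip_width: 1.004
```

Call:
step_arm --increments '[145,247,0,0,0,0.385,87,145,247,0,0,0,0.385,87,145,247,0,0,0,0.385,87,145,247,0,0,0,0.385,87,145,247,0,0,0,0.385,87,145,247,0,0,0,0.385,87,145,247,0,0,0,0.385,87,145,247,0,0,0,0.385,87]'

```text
t: 1.43
ee_pos: [0.5096, -0.1015, 0.2741]
eef_rot: [-2.66, -1.665, -0.008]
ft_force: [-1.0, 1.0, 0.9]
grip_width: 1.001
```

Call:
step_arm --increments '[145,247,0,0,0,0.375,87,145,247,0,0,0,0.375,87,145,247,0,0,0,0.375,87,145,247,0,0,0,0.375,87,145,247,0,0,0,0.375,87,145,247,0,0,0,0.375,87,145,247,0,0,0,0.375,87,145,247,0,0,0,0.375,87]'

```text
t: 2.1
ee_pos: [0.655, 0.1537, 0.2719]
eef_rot: [-2.29, -2.136, -0.008]
ft_force: [-0.5, 1.5, 0.2]
grip_width: 1.003
```

```bash
python3 - <<'E'
from h import *
d=snap("wrist","w1.png"); print({k:v for k,v in d.items() if k!="frame"}); s=status.sense(); print(s["qpos"],s["ee_pos"],s["eef_rot"])
E
```

```text
{'fovy': 59.529517014241556, 'cx': 314.63431737237045, 'cy': 195.509505754487, 'k1': -0.07702828645578114, 'extrinsics': array([[ 0.99753215,  0.06603859,  0.0238436 ,  0.6609864 ],
       [-0.07013055,  0.95344364,  0.29330348,  0.23562185],
       [-0.00336418, -0.29425182,  0.955722  ,  0.42450587],
       [ 0.        ,  0.        ,  0.        ,  1.        ]])}
[ 0.16378497  0.43702939 -0.64486744  1.31666718  0.24908447  1.4695621
 -0.53042846] [0.65455653 0.15108002 0.27218599] [-2.29221426 -2.1357118  -0.00640106]
```

View pics/w1.png

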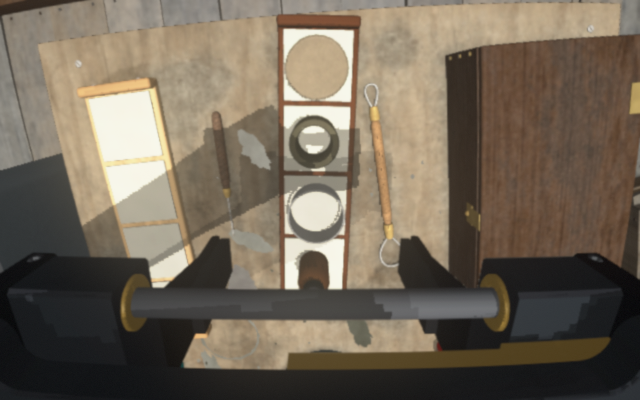

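The wrist view shows mould (317,67), tube top (314,141), cutter (315,212), the bottle's top at (314,258), and three of the empty pads.

```bash
python3 - <<'E'
from h import *
d=np.load("pics/w1.npy",allow_pickle=True).item(); im=d["frame"]
for n,u,v,z in(("mould",317,67,.049),("tube",314,141,.065),("cut",315,212,.05),("bot",314,258,.091),("box",450,100,0),("boxb",450,240,0)): print(n,onz(d,u,v,z)*1000)
s=im[:260,270:370].astype(int); s=(s.min(2)>90)&(s.max(2)-s.min(2)<40)
ys,xs=np.nonzero(s); 
for lo,hi in((25,105),(105,175),(175,240)):
  k=(ys>lo)&(ys<hi); P=np.array([onz(d,u+270,v,.015)[:2]*1000 for u,v in zip(xs[k],ys[k])],np.float32); print(cv2.minAreaRect(P))
c=[(286,28),(353,29),(350,101),(283,101)]
print([onz(d,u,v,.015)[:2].round(4) for u,v in c])
t=np.load("pics/top0.npy",allow_pickle=True).item()
for p in[(226.2,176.8,.049),(257.9,179.4,.065),(295.9,182.9,.05),(330,182,.091)]: print(onz(t,*p)*1000)
E
```

```text
mould [663.6322654  256.89598435  49.        ]
tube [655.47941759 183.83647216  65.        ]
cut [650.68191095 101.08699847  50.        ]
bot [647.1414022   64.26559894  91.        ]
box [819.40150434 212.81962547   0.        ]
boxb [826.74837888  30.68279428   0.        ]
((667.408447265625, 260.00732421875), (83.23580169677734, 111.8258285522461), 86.03511047363281)
((661.341064453125, 176.44210815429688), (79.91865539550781, 118.91565704345703), 86.01898193359375)
((654.3577270507812, 92.89051818847656), (82.76531219482422, 123.70549774169922), 86.0355224609375)
[array([0.6331, 0.302 ]), array([0.7056, 0.2959]), array([0.6988, 0.2194]), array([0.6227, 0.2247])]
[659.6871898  253.80395344  49.        ]
[651.09437285 178.87968654  65.        ]
[647.90243436  92.97053912  50.        ]
[642.06466969  16.97797166  91.        ]
```

Wrist and top agree to a few mm. I start with the mould at about (662,256).

Call:
step_arm --increments '[2,30,-25,0,0,0,87,4,60,-50,0,0,0,87,6,88,-75,0,0,0,87,7,105,-105,0,0,0,87,7,105,-140,0,0,0,87,7,105,-160,0,0,0,87,7,105,-170,0,0,0,87,7,105,-170,0,0,0,87]'

```text
t: 2.82
ee_pos: [0.6606, 0.2539, 0.0993]
eef_rot: [-2.293, -2.134, 0.001]
ft_force: [-0.1, -0.2, -0.0]
grip_width: 1.001
```

```bash
python3 - <<'E'
from h import *
d=snap("wrist","w2.png"); s=status.sense(); print(s["ee_pos"],s["eef_rot"])
E
```

```text
[0.66158126 0.25457803 0.10172277] [-2.29349546 -2.13412876 -0.00392558]
```

View pics/w2.png

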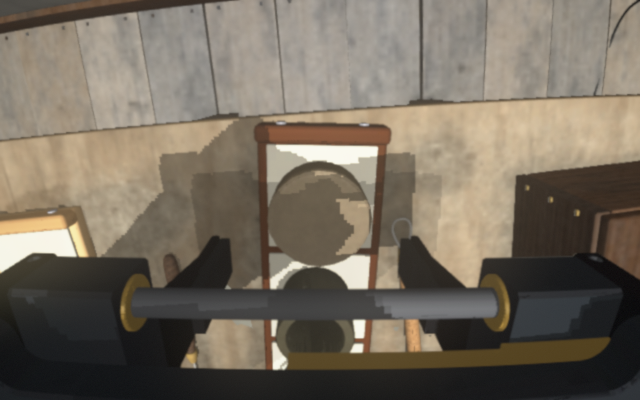

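The mould's top disc spans u 269–370 and v 163–266, so its centre is about (319.5,214).

```bash
python3 - <<'E'
from h import *
d=np.load("pics/w2.npy",allow_pickle=True).item()
print(onz(d,319.5,214,.049)*1000, onz(d,319.5,163,.049)*1000,onz(d,319.5,266,.049)*1000,proj(d,[.6616,.2546,.049]))
E
```

```text
[663.51705719 261.19127227  49.        ] [665.70518739 293.16444277  49.        ] [661.06800259 225.24825948  49.        ] [317.1503133  224.10375125]
```

Call:
step_arm --increments '[1,4,-30,0,0,0,87,1,4,-55,0,0,0,87,1,4,-68,0,0,0,87,1,4,-71,0,0,0,87,1,4,-71,0,0,0,87,1,4,-71,0,0,0,60,1,4,-71,0,0,0,60,1,4,-71,0,0,0,60]' --newtons 15

```text
t: 3.53
ee_pos: [0.6634, 0.259, 0.0325]
eef_rot: [-2.294, -2.135, -0.007]
ft_force: [0.9, 0.2, -0.3]
grip_width: 0.852
```

Call:
step_arm --increments '[0,0,0,0,0,0,55,0,0,0,0,0,0,55,0,0,0,0,0,0,55,0,0,10,0,0,0,55,0,0,30,0,0,0,55,0,0,50,0,0,0,55,0,0,60,0,0,0,55,0,0,60,0,0,0,55]'

```text
t: 4.2
ee_pos: [0.6647, 0.2598, 0.0957]
eef_rot: [-2.295, -2.136, -0.014]
ft_force: [0.6, 0.7, -1.5]
grip_width: 0.736
```

The mould is held: the opening reads 64 mm and its weight shows on the force. Carrying it to the right-hand pad.

Call:
step_arm --increments '[-10,-15,30,0,0,0,55,-33,-42,40,0,0,0.02,55,-57,-73,40,0,0,0.04,55,-80,-104,40,0,0,0.06,55,-104,-135,40,0,0,0.08,55,-127,-166,40,0,0,0.1,55,-150,-197,40,0,0,0.1,55,-172,-227,40,0,0,0.1,55]'

```text
t: 4.87
ee_pos: [0.4906, 0.031, 0.1345]
eef_rot: [-2.185, -2.246, -0.011]
ft_force: [-0.1, -1.3, -2.1]
grip_width: 0.731
```

Call:
step_arm --increments '[-23,-30,0,0,0,0,55,-43,-56,0,0,0,0,55,-50,-65,-10,0,0,0,55,-50,-65,-40,0,0,0,55,-50,-65,-60,0,0,0,55,-50,-65,-60,0,0,0,55]'

```text
t: 5.37
ee_pos: [0.4374, -0.034, 0.0706]
eef_rot: [-2.182, -2.242, -0.006]
ft_force: [-1.3, 0.0, -2.3]
grip_width: 0.732
```

```bash
python3 - <<'E'
from h import *
d=snap("wrist","w3.png"); s=status.sense(); print(s["ee_pos"],s["eef_rot"],s["ft_force"],s["qpos"])
E
```

```text
[ 0.43861114 -0.03356888  0.07256297] [-2.18207882 -2.24347294 -0.00758778] [ 0.40138971 -0.46309081 -1.22124263] [ 0.59960089  0.11753829 -0.63735851  2.10676718  0.07135165  0.94619834
 -0.04878234]
```

View pics/w3.png

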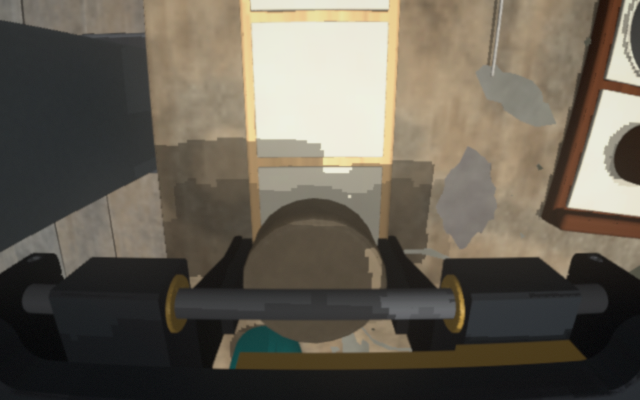

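Mould held level. The whole pad seen at u 251–389, v 23–158 is the one next to the target, and the target's near edge is at v≈168. Teal look-alike at the bottom of the picture.

```bash
python3 - <<'E'
from h import *
d=np.load("pics/w3.npy",allow_pickle=True).item()
c=[onz(d,u,v,.015)[:2]*1000 for u,v in[(251,23),(389,23),(384,158),(256,157)]]
print(np.round(c,1),np.mean(c,0)); 
for p in[(320,168),(260,168),(382,168)]: print(onz(d,*p,.015)*1000)
print(onz(d,315,220,.089)*1000,onz(d,315,342,.089)*1000,onz(d,244,282,.089)*1000,onz(d,386,282,.089)*1000)
E
```

```text
[[398.5  82.7]
 [474.6  84.7]
 [477.5   9. ]
 [400.2   7.4]] [437.71301623  45.96573944]
[439.05372093   1.67771948  15.        ]
[402.4624728    0.70035254  15.        ]
[476.82784403   2.7688943   15.        ]
[436.55493779  -3.74373583  89.        ] [438.17662877 -64.92677022  89.        ] [406.17967064 -33.79579159  89.        ] [468.38384083 -31.93107505  89.        ]
```

Call:
step_arm --increments '[2,-2,-15,0,0,0,55,2,-2,-28,0,0,0,55,2,-2,-35,0,0,0,55,2,-2,-38,0,0,0,55,2,-2,-39,0,0,0,55,2,-2,-39.5,0,0,0,55,2,-2,-39.5,0,0,0,55,2,-2,-39.5,0,0,0,55]'

```text
t: 6.08
ee_pos: [0.4411, -0.0356, 0.0337]
eef_rot: [-2.183, -2.244, -0.009]
ft_force: [-0.8, 0.8, -0.5]
grip_width: 0.732
```

Call:
step_arm --increments '[0,0,-1,0,0,0,55,0,0,-1,0,0,0,68,0,0,-1,0,0,0,75,0,0,-1,0,0,0,87,0,0,-1,0,0,0,87,0,0,-1,0,0,0,87,0,0,10,0,0,0,87,0,0,40,0,0,0,87]'

```text
t: 6.75
ee_pos: [0.4386, -0.0353, 0.0718]
eef_rot: [-2.179, -2.24, -0.004]
ft_force: [1.4, -0.9, -0.6]
grip_width: 0.994
```

Call:
step_arm --increments '[0,0,40,0,0,0,87,0,0,80,0,0,0,87,15,22,110,0,0,0,87,38,54,118,0,0,-0.02,87,62,86,118,0,0,-0.04,87,85,118,118,0,0,-0.06,87,108,150,118,0,0,-0.08,87,132,182,118,0,0,-0.1,87]'

```text
t: 7.42
ee_pos: [0.5715, 0.1481, 0.1908]
eef_rot: [-2.29, -2.127, -0.006]
ft_force: [0.7, -0.0, 1.2]
grip_width: 0.999
```

Call:
step_arm --increments '[37,15,0,0,0,0,87,70,29,-10,0,0,0,87,84,35,-40,0,0,0,87,84,35,-70,0,0,0,87,84,35,-85,0,0,0,87,84,35,-85,0,0,0,87,84,35,-85,0,0,0,87]'

```text
t: 8.0
ee_pos: [0.655, 0.1827, 0.1064]
eef_rot: [-2.29, -2.127, -0.005]
ft_force: [0.2, 0.2, 1.7]
grip_width: 1.002
```

```bash
python3 - <<'E'
from h import *
d=snap("wrist","w4.png"); s=status.sense(); print(s["ee_pos"],s["eef_rot"]); print(proj(d,[*s["ee_pos"][:2],.065]), proj(d,[*s["ee_pos"][:2],.015]))
E
```

```text
[0.6558191  0.18296474 0.10784306] [-2.2912535  -2.12719448 -0.00821338]
[317.01716152 230.78793223] [317.23847616 204.44466132]
```

View pics/w4.png

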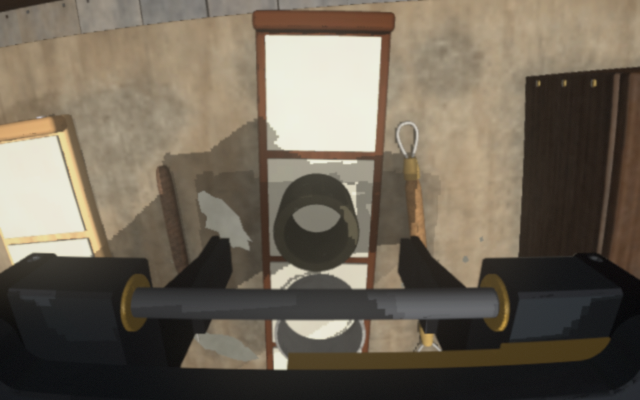

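The tube's top ring is centred at about (317,230), right under the TCP projection (317,231). Going down to grip.

Call:
step_arm --increments '[0,0,-30,0,0,0,87,0,0,-55,0,0,0,87,0,0,-69,0,0,0,87,0,0,-73,0,0,0,87,0,0,-73,0,0,0,87,0,0,-73,0,0,0,47,0,0,-73,0,0,0,47,0,0,-73,0,0,0,47]' --newtons 12

```text
t: 8.72
ee_pos: [0.6567, 0.1834, 0.0365]
eef_rot: [-2.292, -2.128, -0.011]
ft_force: [0.2, -0.1, -1.0]
grip_width: 0.855
```

Call:
step_arm --increments '[0,0,0,0,0,0,44,0,0,0,0,0,0,44,0,0,0,0,0,0,44,0,0,0,0,0,0,44,0,0,10,0,0,0,44,0,0,35,0,0,0,44,0,0,60,0,0,0,44,0,0,80,0,0,0,44]'

```text
t: 9.38
ee_pos: [0.6568, 0.1836, 0.1187]
eef_rot: [-2.292, -2.128, -0.012]
ft_force: [-0.0, -0.1, 0.6]
grip_width: 0.597
```

Call:
step_arm --increments '[-33,-21,0,0,0,0.02,44,-66,-42,0,0,0,0.04,44,-99,-62,0,0,0,0.06,44,-132,-83,0,0,0,0.08,44,-165,-104,0,0,0,0.1,44,-198,-125,0,0,0,0.1,44,-219,-138,-10,0,0,0.1,44,-219,-138,-45,0,0,0.1,44]'

```text
t: 10.05
ee_pos: [0.4377, 0.042, 0.0778]
eef_rot: [-2.193, -2.244, -0.012]
ft_force: [3.0, -1.6, -2.0]
grip_width: 0.596
```

Call:
step_arm --increments '[0,0,-10,0,0,0,44,0,0,-10,0,0,0,44,0,0,-10,0,0,0,44]'

```text
t: 10.3
ee_pos: [0.4382, 0.0428, 0.0685]
eef_rot: [-2.191, -2.244, -0.013]
ft_force: [0.2, -0.2, -0.9]
grip_width: 0.598
```

```bash
python3 - <<'E'
from h import *
d=snap("wrist","w5.png"); s=status.sense(); print(s["ee_pos"],s["eef_rot"],s["ft_force"])
E
```

```text
[0.43875298 0.04302695 0.06886016] [-2.19134805 -2.24476733 -0.01432594] [-0.72400127 -0.05322944 -0.79755173]
```

View pics/w5.png

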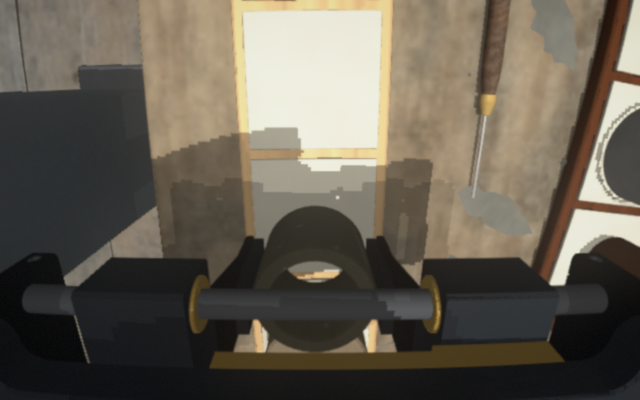

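The tube is held upright, with its top ring centred at u≈315. The neighbouring pad lies at v 10–150. Corrections are small; lowering.

Call:
step_arm --increments '[-1,3,-15,0,0,0,44,-1,3,-25,0,0,0,44,-1,3,-30,0,0,0,44,-1,3,-32,0,0,0,44,-1,3,-33,0,0,0,44,-1,3,-33,0,0,0,44,-1,3,-33,0,0,0,44]'

```text
t: 10.93
ee_pos: [0.4379, 0.0464, 0.0364]
eef_rot: [-2.191, -2.245, -0.014]
ft_force: [-1.8, 0.5, 4.6]
grip_width: 0.595
```

Call:
step_arm --increments '[0,0,-1,0,0,0,44,0,0,-1,0,0,0,55,0,0,-1,0,0,0,65,0,0,-1,0,0,0,80,0,0,-1,0,0,0,87,0,0,-1,0,0,0,87,0,0,10,0,0,0,87,0,0,40,0,0,0,87]'

```text
t: 11.6
ee_pos: [0.4353, 0.0463, 0.0746]
eef_rot: [-2.187, -2.241, -0.009]
ft_force: [-0.8, -1.4, -0.5]
grip_width: 0.967
```

Call:
step_arm --increments '[0,0,40,0,0,0,87,12,4,80,0,0,0,87,45,12,105,0,0,-0.02,87,85,20,110,0,0,-0.04,87,125,28,110,0,0,-0.06,87,165,38,110,0,0,-0.08,87,200,48,110,0,0,-0.1,87,213,52,90,0,0,-0.1,87]'

```text
t: 12.27
ee_pos: [0.6536, 0.0999, 0.1679]
eef_rot: [-2.3, -2.128, -0.019]
ft_force: [-0.4, 0.0, 0.3]
grip_width: 1.002
```

Call:
step_arm --increments '[-3,-2,-30,0,0,0,87,-3,-2,-55,0,0,0,87,-3,-2,-65,0,0,0,87,-3,-2,-65,0,0,0,87]'

```text
t: 12.6
ee_pos: [0.649, 0.0973, 0.1008]
eef_rot: [-2.298, -2.127, -0.014]
ft_force: [-0.2, -0.3, 0.5]
grip_width: 1.001
```

```bash
python3 - <<'E'
from h import *
d=snap("wrist","w6.png"); s=status.sense(); e=s["ee_pos"]; print(e,s["eef_rot"])
for x,y,z in((0,0,.05),(0,33,.05),(0,-33,.05),(33,0,.05),(-33,0,.05)): print(proj(d,[e[0]+x/1e3,e[1]+y/1e3,z]).round())
E
```

```text
[0.65002481 0.0976468  0.10290103] [-2.2987543  -2.12760621 -0.01741888]
[317. 225.]
[313. 174.]
[321. 272.]
[370. 221.]
[264. 229.]
```

View pics/w6.png

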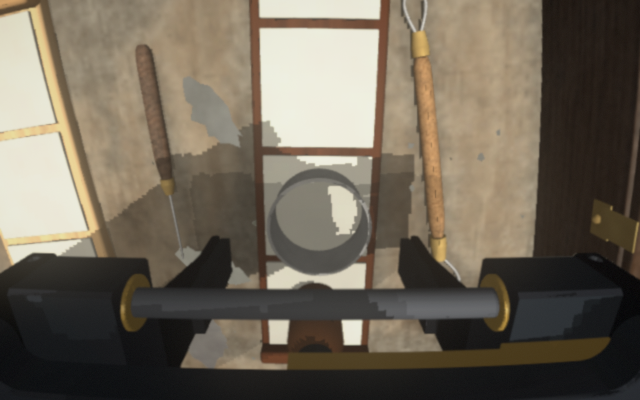

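The cutter rim spans u 269–370 with its lower edge at v 275. The TCP projection has the lower edge at 272, so the correction is about (+1.5,-2) mm.

Call:
step_arm --increments '[1.5,-2,-30,0,0,0,87,1.5,-2,-55,0,0,0,87,1.5,-2,-67,0,0,0,87,1.5,-2,-71,0,0,0,87,1.5,-2,-71,0,0,0,87,1.5,-2,-71,0,0,0,60,1.5,-2,-71,0,0,0,60,1.5,-2,-71,0,0,0,60]' --newtons 8

```text
t: 13.32
ee_pos: [0.6524, 0.0959, 0.0335]
eef_rot: [-2.3, -2.128, -0.02]
ft_force: [-0.2, -0.3, -0.4]
grip_width: 0.853
```

Call:
step_arm --increments '[0,0,0,0,0,0,57,0,0,0,0,0,0,57,0,0,0,0,0,0,57,0,0,0,0,0,0,57,0,0,10,0,0,0,57,0,0,35,0,0,0,57,0,0,60,0,0,0,57,0,0,80,0,0,0,57]'

```text
t: 13.98
ee_pos: [0.6525, 0.0962, 0.1157]
eef_rot: [-2.3, -2.129, -0.021]
ft_force: [0.8, 0.7, -0.5]
grip_width: 0.753
```

Call:
step_arm --increments '[-35,5,0,0,0,0.02,57,-74,10,0,0,0,0.04,57,-113,16,0,0,0,0.06,57,-152,22,0,0,0,0.08,57,-190,28,0,0,0,0.1,57,-217,32,0,0,0,0.11,57,-217,32,-30,0,0,0.11,57,-217,32,-45,0,0,0.11,57]'

```text
t: 14.65
ee_pos: [0.4348, 0.1275, 0.0711]
eef_rot: [-2.182, -2.257, -0.021]
ft_force: [-1.0, 0.0, -1.4]
grip_width: 0.748
```

Call:
step_arm --increments '[0,0,0,0,0,0,57,0,0,0,0,0,0,57]'

```text
t: 14.82
ee_pos: [0.4342, 0.1276, 0.0713]
eef_rot: [-2.18, -2.257, -0.019]
ft_force: [0.6, 0.6, 0.3]
grip_width: 0.754
```

```bash
python3 - <<'E'
from h import *
d=snap("wrist","w7.png"); s=status.sense(); e=s["ee_pos"]; print(e,s["eef_rot"],s["ft_force"])
z=e[2]-.0175+.035
for x,y in((0,0),(0,33),(0,-33),(33,0),(-33,0)): print(proj(d,[e[0]+x/1e3,e[1]+y/1e3,z]).round())
for y in(123,85,79): # pad +123 edges
  for x in(-38,38): print(y,proj(d,np.array([436-.0286*y+x,87+y,15])/1e3).round())
E
```

```text
[0.43497568 0.12790004 0.07186992] [-2.18091679 -2.25697944 -0.02112736] [-0.07862713 -0.32018941 -0.21921028]
[317. 284.]
[320. 213.]
[315. 344.]
[392. 285.]
[242. 281.]
123 [250.  86.]
123 [382.  91.]
85 [253. 152.]
85 [378. 156.]
79 [253. 161.]
79 [378. 165.]
```

View pics/w7.png

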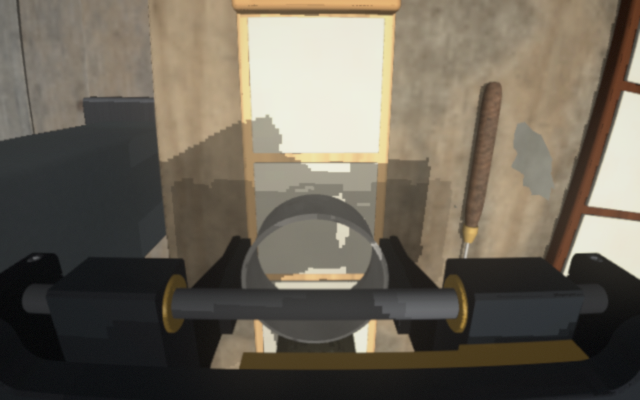

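The cutter rim (u 243–388, bottom v 342) is centred on the TCP, and the pad edges fall where predicted. Lowering.

Call:
step_arm --increments '[0.5,0,-15,0,0,0,57,0.5,0,-28,0,0,0,57,0.5,0,-35,0,0,0,57,0.5,0,-38,0,0,0,57,0.5,0,-39,0,0,0,57,0.5,0,-39,0,0,0,57,0.5,0,-39,0,0,0,57]'

```text
t: 15.45
ee_pos: [0.436, 0.1282, 0.0336]
eef_rot: [-2.181, -2.257, -0.022]
ft_force: [-1.5, -0.1, -0.5]
grip_width: 0.755
```

Call:
step_arm --increments '[0,0,-1,0,0,0,57,0,0,-1,0,0,0,68,0,0,-1,0,0,0,77,0,0,-1,0,0,0,87,0,0,-1,0,0,0,87,0,0,-1,0,0,0,87,0,0,10,0,0,0,87,0,0,40,0,0,0,87]'

```text
t: 16.12
ee_pos: [0.4336, 0.1277, 0.0718]
eef_rot: [-2.177, -2.254, -0.016]
ft_force: [0.3, -0.6, 0.2]
grip_width: 0.992
```

Call:
step_arm --increments '[0,0,40,0,0,0,87,10,-3,78,0,0,0,87,36,-16,105,0,0,-0.02,87,72,-36,110,0,0,-0.04,87,108,-55,110,0,0,-0.06,87,144,-74,110,0,0,-0.08,87,180,-94,110,0,0,-0.1,87,210,-107,110,0,0,-0.1,87]'

```text
t: 16.78
ee_pos: [0.6458, 0.0175, 0.1822]
eef_rot: [-2.292, -2.139, -0.016]
ft_force: [-0.7, -0.3, 0.1]
grip_width: 1.001
```

Call:
step_arm --increments '[0,1,-20,0,0,0,87,0,1,-40,0,0,0,87,0,1,-45,0,0,0,87,0,1,-45,0,0,0,87]'

```text
t: 17.12
ee_pos: [0.6446, 0.0186, 0.1362]
eef_rot: [-2.29, -2.138, -0.013]
ft_force: [-0.4, 0.5, -0.0]
grip_width: 1.003
```

```bash
python3 - <<'E'
from h import *
d=snap("wrist","w8.png"); s=status.sense(); e=s["ee_pos"]; print(e,s["eef_rot"])
for x,y,z in((0,0,.091),(0,12,.091),(0,-12,.091),(12,0,.091),(-12,0,.091),(0,19,.015),(0,19,.065)): print(proj(d,[e[0]+x/1e3,e[1]+y/1e3,z]).round())
E
```

```text
[0.64528329 0.01883839 0.13763237] [-2.29107441 -2.13917101 -0.01570395]
[316. 228.]
[315. 210.]
[317. 246.]
[336. 227.]
[297. 230.]
[314. 170.]
[314. 187.]
```

View pics/w8.png

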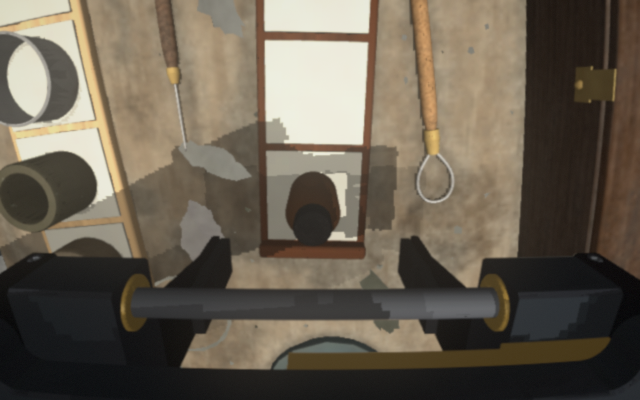

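The cap centre is at (313.5,224) against the TCP projection (316,228), so the correction is about (-1,+1.5) mm. The placed cutter and tube, and the edge of the mould, show standing on the other rack at left. The wheel's edge is about 60 mm clear.

Call:
step_arm --increments '[-1,1.5,-30,0,0,0,87,-1,1.5,-60,0,0,0,87,-1,1.5,-82,0,0,0,87,-1,1.5,-91,0,0,0,87,-1,1.5,-94,0,0,0,87,-1,1.5,-94,0,0,0,60,-1,1.5,-94,0,0,0,45,-1,1.5,-94,0,0,0,45]' --newtons 8

```text
t: 17.83
ee_pos: [0.6454, 0.0205, 0.0457]
eef_rot: [-2.292, -2.14, -0.019]
ft_force: [-0.1, -0.3, 0.5]
grip_width: 0.855
```

Call:
step_arm --increments '[0,0,0,0,0,0,30,0,0,0,0,0,0,30,0,0,0,0,0,0,30,0,0,0,0,0,0,30,0,0,0,0,0,0,30,0,0,0,0,0,0,30,0,0,0,0,0,0,30,0,0,0,0,0,0,30]'

```text
t: 18.5
ee_pos: [0.6454, 0.0205, 0.0457]
eef_rot: [-2.292, -2.14, -0.019]
ft_force: [-0.4, 0.2, 2.3]
grip_width: 0.431
```

Call:
step_arm --increments '[0,0,10,0,0,0,30,0,0,35,0,0,0,30,0,0,65,0,0,0,30,-10,8,85,0,0,0,30,-38,34,90,0,0,0.02,30,-67,60,90,0,0,0.04,30,-96,86,90,0,0,0.06,30,-125,112,90,0,0,0.08,30]'

```text
t: 19.17
ee_pos: [0.5191, 0.1336, 0.1363]
eef_rot: [-2.204, -2.231, -0.019]
ft_force: [-0.0, 0.7, -0.2]
grip_width: 0.433
```

Call:
step_arm --increments '[-29,26,0,0,0,0.01,30,-58,52,0,0,0,0.02,30,-87,77,0,0,0,0.02,30,-87,77,-25,0,0,0.02,30,-87,77,-50,0,0,0.02,30,-87,77,-60,0,0,0.02,30,-87,77,-60,0,0,0.02,30,-87,77,-60,0,0,0.02,30]'

```text
t: 19.83
ee_pos: [0.4321, 0.2108, 0.0768]
eef_rot: [-2.181, -2.252, -0.018]
ft_force: [0.7, -0.3, -0.0]
grip_width: 0.433
```

```bash
python3 - <<'E'
from h import *
d=snap("wrist","w9.png"); s=status.sense(); e=s["ee_pos"]; print(e,s["eef_rot"],s["ft_force"],s["grip_width"])
z=e[2]-.0307+.076
for x,y in((0,0),(0,12),(12,0),(-12,0)): print(proj(d,[e[0]+x/1e3,e[1]+y/1e3,z]).round())
for y in(161,85): # pad +123 edges
  for x in(-38,38): print(y,proj(d,np.array([436-.0286*y+x,87+y,15])/1e3).round())
E
```

```text
[0.43268947 0.21094678 0.077328  ] [-2.18192496 -2.25268487 -0.020014  ] [ 0.20108756  0.56518964 -0.14637536] 0.43279049539598036
[318. 324.]
[319. 296.]
[350. 325.]
[285. 323.]
161 [255. 162.]
161 [376. 165.]
85 [260. 270.]
85 [370. 273.]
```

View pics/w9.png

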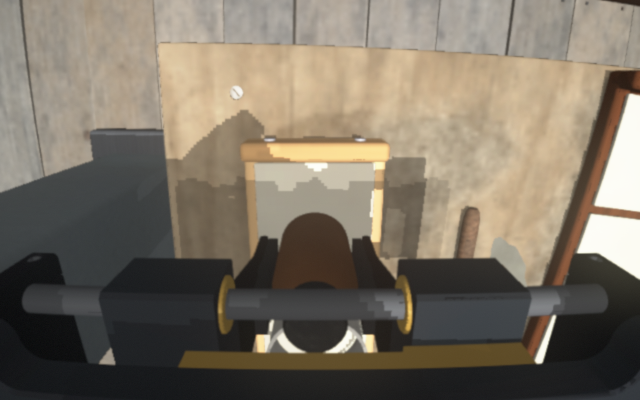

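The bottle is upright in the grip, and the pad's far corners (255,162) and (374,165) match the prediction. Lowering.

Call:
step_arm --increments '[0,-1,-12,0,0,0,30,0,-1,-22,0,0,0,30,0,-1,-27,0,0,0,30,0,-1,-30,0,0,0,30,0,-1,-31,0,0,0,30,0,-1,-31,0,0,0,30,0,-1,-31,0,0,0,30]'

```text
t: 20.47
ee_pos: [0.4327, 0.2102, 0.0465]
eef_rot: [-2.182, -2.253, -0.02]
ft_force: [0.2, -0.6, 0.5]
grip_width: 0.429
```

Call:
step_arm --increments '[0,0,-1,0,0,0,30,0,0,-1,0,0,0,39,0,0,-1,0,0,0,42,0,0,-1,0,0,0,55,0,0,-1,0,0,0,75,0,0,-1,0,0,0,87,0,0,-1,0,0,0,87,0,0,-1,0,0,0,87]'

```text
t: 21.13
ee_pos: [0.4328, 0.2102, 0.0455]
eef_rot: [-2.182, -2.253, -0.02]
ft_force: [-0.2, 0.0, -0.7]
grip_width: 0.776
```

Call:
step_arm --increments '[0,0,15,0,0,0,87,0,0,45,0,0,0,87,0,0,80,0,0,0,87,0,0,120,0,0,0,87,0,0,160,0,0,0,87,40,20,180,0,0,0,87,75,40,190,0,0,0,87,110,50,200,0,0,0,87]'

```text
t: 21.8
ee_pos: [0.5418, 0.2599, 0.2477]
eef_rot: [-2.187, -2.254, -0.025]
ft_force: [-0.4, 0.2, 1.1]
grip_width: 0.998
```

Call:
step_arm --increments '[40,10,0,0,0,0,87,80,20,0,0,0,0,87,120,30,0,0,0,0,87,150,40,0,0,0,0,87,150,40,0,0,0,0,87,150,40,0,0,0,0,87,150,40,0,0,0,0,87]'

```text
t: 22.38
ee_pos: [0.6911, 0.3005, 0.2473]
eef_rot: [-2.186, -2.255, -0.024]
ft_force: [-0.5, -0.9, 0.5]
grip_width: 1.002
```

```bash
python3 - <<'E'
from h import *
t=snap("top","top9.png"); s=snap("side","side9.png"); 
im=np.vstack([t["frame"][150:330,180:440],s["frame"][170:350,200:460]]); im=cv2.resize(im,None,fx=1.66,fy=1.66,interpolation=cv2.INTER_CUBIC)
cv2.imwrite("pics/fin.png",im[:,:,::-1]); print(status.sense()["ee_pos"])
E
```

```text
[0.69099599 0.2999928  0.24851909]
```

View pics/fin.png

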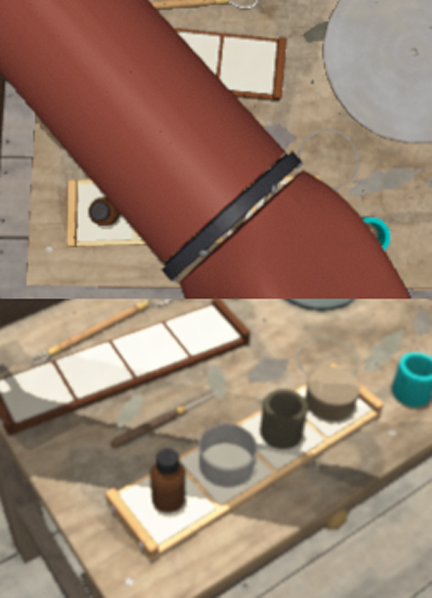

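The side view shows all four upright in the right order: bottle, cutter, tube, mould. A numeric centring check:

```bash
python3 - <<'E'
from h import *
d=np.load("pics/side9.npy",allow_pickle=True).item()
for n,u,v,z,y in(("bot",167,455,.091,123),("cut",228,444,.05,41),("tube",284,406,.065,-41),("mould",332,378,.049,-123)):
    p=onz(d,200+u/1.66,170+(v-299)/1.66,z)*1000; print(n,p[:2].round(1),"pad",np.round([436.5-.0286*y,87+y],1))
E
```

```text
bot [434.3 207.3] pad [433. 210.]
cut [436.6 125.2] pad [435.3 128. ]
tube [436.2  46.4] pad [437.7  46. ]
mould [449.  -43.7] pad [440. -36.]
```

The mould reading disagrees, possibly because I placed that pixel badly. I'm enlarging it with the expected pad and top circle drawn on.

```bash
python3 - <<'E'
from h import *
d=np.load("pics/side9.npy",allow_pickle=True).item(); im=d["frame"]; o=np.array([300,180]); k=6
c=cv2.resize(im[180:280,300:430],None,fx=k,fy=k,interpolation=cv2.INTER_CUBIC)[:,:,::-1].copy()
T=lambda P:((np.array([proj(d,p) for p in P])-o+.5)*k).astype(np.int32)
a=np.linspace(0,2*np.pi,40)
for x,y,z,r in((440,-36,49,33),(440,-36,15,33),(437.7,46,65,26.5)): cv2.polylines(c,[T([np.array([x+r*np.cos(t),y+r*np.sin(t),z])/1e3 for t in a])],True,(0,0,255) if z>15 else (255,0,0),1)
cv2.imwrite("pics/m.png",c)
E
```

View pics/m.png

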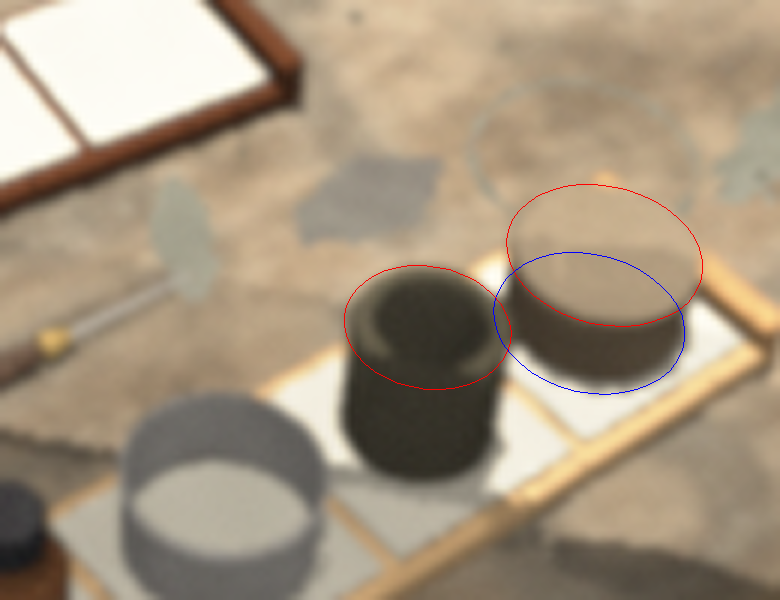

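The mould's outline matches the drawn circles to about 3 mm. It blends into the table colour, which spoiled the crude pixel reading. Handing in.

```bash
python3 -c "
from bench import workorder
print(workorder.close_job())"
```

```text
the job is handed in; nothing more can be done
None
```

I moved the four pieces to the empty rack in reverse order: from the left they now stand bottle, cutter, tube, mould. The job was handed in at about 22.5 s, with the gripper raised clear of everything.

- **Final check:** the last side view showed all four upright on their own pads. Bottle, cutter and tube read within about 3 mm of the pad centres.
- **Disagreement:** my first reading for the mould was about 12 mm off centre. An enlarged view with the expected outline drawn on it showed about 3 mm instead. The top of the mould blends into the table colour, so I took the first reading as a bad pixel and did not move it again.
- **Check that failed:** the last top view was mostly hidden by the arm, so the final check rests on the side camera alone.

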